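# Change over the sanding blocks on the drying rack

## Task

Switch the drying rack's isolator off, and with it off move the dried sanding blocks from the rack into the black tray and set every wet block from the rubber mat lengthwise along the middle of a rib of its own, resting close against the low stop of the rib. Then switch the isolator back on. Do not disturb the bottles and other things standing about.

Things in the scene. Friction and masses are not known exactly. Their poses are not given: they have to be found in the camera images.
- handle (a joint): isolator handle angle: 0 = off (leaning towards the isolator's own -x, the robot's side), 1.0 = on (leaning to its +x, away from the robot). Its weight carries it over past the middle (0.5) and it stays at either end
- handle_tip (a point): end face of the black grip at the free end of the isolator handle. The handle is a bar 12 mm thick (grip 18 mm thick, 40 mm wide), the grip reaching from 54 to 78 mm from the hinge (this point is 78 mm from it); hinge 75 mm above the table over the middle of the box, axis along the isolator's y; a few newtons at the grip move it
- isolator: grey isolator box on the table, 130 mm (x) x 90 mm (y) x 70 mm high, with a hinged handle on top that swings in its x-z plane, from 29 degrees one side of upright to 29 degrees the other; origin at the centre of the underside
- tray: open black tray, 150 mm (x) x 240 mm (y) x 45 mm high, walls and floor 4 mm; origin at the centre of the underside
- rack: drying rack with three aluminium ribs 95 mm apart (rib0 at -y, rib1 middle, rib2 at +y), their origins 75 mm above the table; origin on the table below rib1's. The steel drip deck lies 30 mm below the ribs' tops, reaching 57 mm either way along the slope; from 70 to 105 mm behind the origin (+x) stands a black blower duct 105 mm high; 290 mm wide in y
- rib0: narrow sloped rib, 20 mm wide, 78 mm long. Origin on its top face, mid-width, 31 mm up-slope of the stop's face; x points up the slope (15 degrees, away from the robot), y across, z square out of the top face. Stop: lip at the low end, 24 mm wide, 12 mm above the top face. A block flat along the rib against the stop has its centre at x 0, y 0, z 13 mm
- rib1: narrow sloped rib, 20 mm wide, 78 mm long. Origin on its top face, mid-width, 31 mm up-slope of the stop's face; x points up the slope (15 degrees, away from the robot), y across, z square out of the top face. Stop: lip at the low end, 24 mm wide, 12 mm above the top face. A block flat along the rib against the stop has its centre at x 0, y 0, z 13 mm
- rib2: narrow sloped rib, 20 mm wide, 78 mm long. Origin on its top face, mid-width, 31 mm up-slope of the stop's face; x points up the slope (15 degrees, away from the robot), y across, z square out of the top face. Stop: lip at the low end, 24 mm wide, 12 mm above the top face. A block flat along the rib against the stop has its centre at x 0, y 0, z 13 mm
- dry0: hard plastic hand sanding block, a plain bar 62 x 36 x 26 mm, 80 g; origin at its centre, x along its 62 mm length, y along its 36 mm width, z along its 26 mm thickness; one of the two or three dried blocks that lie on the rack's ribs at the start
- dry1: hard plastic hand sanding block, a plain bar 62 x 36 x 26 mm, 80 g; origin at its centre, x along its 62 mm length, y along its 36 mm width, z along its 26 mm thickness; one of the two or three dried blocks that lie on the rack's ribs at the start
- dry2: hard plastic hand sanding block, a plain bar 62 x 36 x 26 mm, 80 g; origin at its centre, x along its 62 mm length, y along its 36 mm width, z along its 26 mm thickness; one of the two or three dried blocks that lie on the rack's ribs at the start
- wet0: hard plastic hand sanding block, a plain bar 62 x 36 x 26 mm, 80 g; origin at its centre, x along its 62 mm length, y along its 36 mm width, z along its 26 mm thickness; one of the two or three wet blocks that lie on the black rubber mat in front of the rack at the start
- wet1: hard plastic hand sanding block, a plain bar 62 x 36 x 26 mm, 80 g; origin at its centre, x along its 62 mm length, y along its 36 mm width, z along its 26 mm thickness; one of the two or three wet blocks that lie on the black rubber mat in front of the rack at the start
- wet2: hard plastic hand sanding block, a plain bar 62 x 36 x 26 mm, 80 g; origin at its centre, x along its 62 mm length, y along its 36 mm width, z along its 26 mm thickness; one of the two or three wet blocks that lie on the black rubber mat in front of the rack at the start
- spray_a: white spray bottle, a bystander, standing or lying on the table; origin at its underside
- spray_b: grey spray bottle, a bystander, standing or lying on the table; origin at its underside
- can: aerosol can, a bystander, standing or lying on the table; origin at its underside
- polish: polish bottle, a bystander, standing or lying on the table; origin at its underside
- wax_tin: flat wax tin, 72 mm across and 30 mm high, a bystander, standing or lying on the table; origin at its underside
- brush: detailing brush lying down, a bystander, standing or lying on the table; origin at its underside
- tub: round tub, a bystander, standing or lying on the table; origin at its underside
There are look-alikes about, which are no part of the job. What is shaped like the dry2 but turquoise or yellow is not meant.

How it is judged:
By the outcome, as a careful person would: the job done as asked, in the order asked, and still so for the second after the job is handed in, with the robot touching nothing.
Of dry0, dry1, dry2 only 2 to 3 are there at a start; the rules pass over those that are not, and their reading is None.
Of wet0, wet1, wet2 only 2 to 3 are there at a start; the rules pass over those that are not, and their reading is None.
At some moment in a run one of dry0, dry1, dry2, wet0, wet1, wet2 may be knocked a few centimetres aside while the robot is not near it.
It also fails if it takes over 210 s, if anything falls off the work surface, if the arm or the gripper's body presses on something with over 40 N, if the wrist force passes 120 N, or if a joint passes its speed limit or range.

## Robot

A 6-joint arm with a two-finger parallel gripper is mounted at the origin on the work surface. World frame = base frame: x ahead of the robot, y to its left, z up, the work surface at z = 0. Lengths are in m, angles in rad, forces in N, time in s.
With the tool pointing down it reaches from about 0.35 to 0.975 m from the base axis. Payload 7.1 kg.
Tool frame: the origin (TCP) lies midway between the tips of the shut fingers; the grasp point (between the pads) lies 19 mm behind it; z points along the fingers, y is the line along which they close (so a half turn about z gives the same grasp; the last joint's range is limited). The gripper opens to 88 mm and grips with 3 to 60 N. Pads are 20 mm wide; open, the fingers measure 115 mm over their backs; the gripper's body (75 mm by 178 mm) begins 61 mm behind the grasp point.
Start: joints at [1.145, 0.423, 1.63, -0, 1.089, -0.019], TCP at [0.247, 0.574, 0.223] pointing down, gripper open.
Joint ranges: [-3, 3], [-0.9, 2.11], [0.09, 2.58], [-1.31, 4.45], [0.11, 2.69], [-2.54, 2.54]. Speed limits (rad/s): [2.39, 2.39, 3.01, 3.14, 3.14, 3.14].

## Interface

Orientations are given as a unit quaternion [w, x, y, z].
In Python, from station import move_pose, movel, movej, command_gripper, wait, inverse_kinematics, read_camera, camera_info, MotionError, job_done, get_time, get_joint_pos, get_qvel, get_effort, get_tcp_pos, get_ee_rot, get_ft_force, get_ft_torque, get_grip_width, get_finger_force gives the robot as it stands. Calls block until the motion is done:
- move_pose(position, orientation): joint-space move of the TCP to a pose.
- movel(position, frame=None, v=0.15, until_force=None): straight line of the TCP; frame=None keeps the orientation; v is the mean speed in m/s. With until_force (N) it stops when the force on the tool has changed by that much, and returns True; else False.
- movej(angles): joint-space move.
- command_gripper(opening): opening from 0.0 (shut) to 1.0 (fully open); the grip force is fixed at half the most; returns when the fingers have stopped.
- wait(seconds).
- inverse_kinematics(position, orientation): joint angles nearest the present ones, or None.
- read_camera(name): name is "scene" or "top" or "wrist"; returns the picture (420x560x3 uint8, red, green, blue); there is no depth.
- camera_info(name): a dict with "intrinsics" (3x3 intrinsics, pixels), "T" (4x4, takes a point from camera to world coordinates); the wrist camera has in their place "tool_from_camera" (4x4, takes a point from camera to tool coordinates, whose origin is the TCP and whose axes are the flange's). Camera axes: x right, y up, looking along -z (the intrinsics and any distortion apply to the point x, -y, -z); pixel columns grow to the right and rows downward; lengths in m; the calibration is good to about 2 mm. The wrist camera is an equidistant fisheye: a pixel r from the principal point sees the ray r / f radians off the axis. A picture is of the moment at which its call begins: read the wrist's pose just before it. camera_info takes no time and is no camera call.
A pose or a line that the arm cannot do raises MotionError and nothing moves.
- job_done(): hands the job in; it is judged then, once.
Readings, each from a call of its own:
- get_time(): time.
- get_joint_pos(): joint angles.
- get_qvel(): joint speeds.
- get_effort(): joint torques, N m.
- get_tcp_pos(): TCP position.
- get_ee_rot(): TCP orientation.
- get_ft_force(): force on the tool from outside, world axes, zero at the start.
- get_ft_torque(): the same for the moment, N m.
- get_grip_width(): opening from 0.0 (shut) to 1.0 (fully open).
- get_finger_force(): force on a finger pad.
Only numpy, scipy, OpenCV 4.12 (cv2) and the standard library are available. Lean on these libraries where they do the work, as an engineer would, in place of code of your own. Each camera call takes 0.05 s, during which the arm holds its last target. There are 200 camera calls.

## Working session

There is one attempt and no reset: what is moved stays moved. The work goes in short steps, each a Python script; the robot and the scene stay as the last script left them, time stands still between calls to the robot, and variables do not carry over. Pictures are saved under pics/ and viewed, at most 14 in all, crops included, and the job is handed in when it is done.

```bash
ls; mkdir -p pics
python3 - <<'E'
from station import *
import cv2,numpy as np
np.set_printoptions(precision=4,suppress=True)
for n in ["scene","top","wrist"]:
    im=read_camera(n); cv2.imwrite(f"pics/{n}0.png",im[:,:,::-1])
    print(n,camera_info(n))
print(get_time(),get_tcp_pos(),get_ee_rot(),get_grip_width())
E
```

```text
pics
scene {'intrinsics': array([[457.2809,   0.    , 278.2533],
       [  0.    , 457.2809, 211.1104],
       [  0.    ,   0.    ,   1.    ]]), 'T': array([[ 0.5158, -0.5209,  0.6802,  1.5154],
       [ 0.8565,  0.3304, -0.3964, -0.5409],
       [-0.0182,  0.7871,  0.6166,  0.9657],
       [ 0.    ,  0.    ,  0.    ,  1.    ]])}
top {'intrinsics': array([[512.3389,   0.    , 289.2936],
       [  0.    , 512.3389, 204.6162],
       [  0.    ,   0.    ,   1.    ]]), 'T': array([[ 0.0079,  0.9963, -0.0855,  0.4542],
       [-0.9996,  0.0102,  0.0266,  0.0213],
       [ 0.0273,  0.0853,  0.996 ,  1.4764],
       [ 0.    ,  0.    ,  0.    ,  1.    ]])}
wrist {'intrinsics': array([[325.1923,   0.    , 283.5132],
       [  0.    , 325.1923, 214.1734],
       [  0.    ,   0.    ,   1.    ]]), 'tool_from_camera': array([[-0.0016,  0.9602,  0.2792,  0.0752],
       [ 1.    ,  0.0015,  0.0006, -0.0009],
       [ 0.0001,  0.2792, -0.9602, -0.1614],
       [ 0.    ,  0.    ,  0.    ,  1.    ]])}
0.15 [0.2471 0.5736 0.2221] [-0.0001  0.202   0.9794 -0.0006] 1.0041778599496805
```

View pics/top0.png

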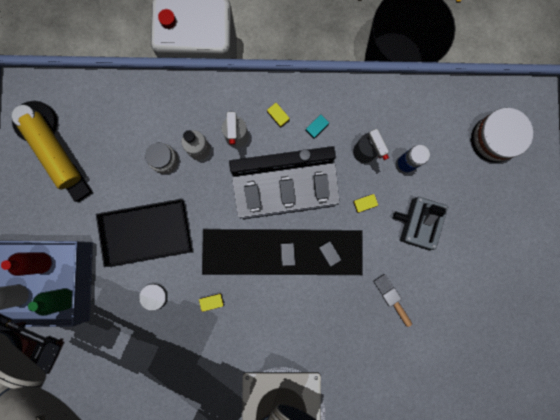

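View pics/scene0.png

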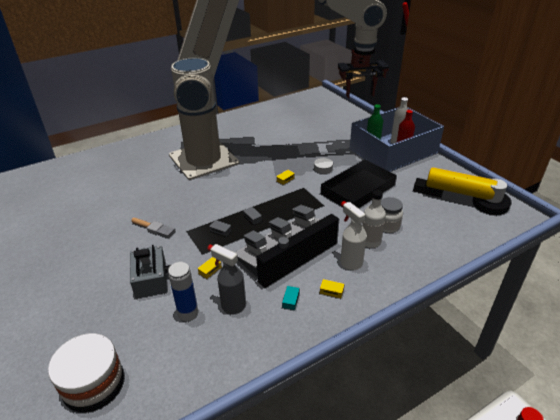

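The top view shows dry blocks on the ribs at (252,196), (288,190) and (321,186), and wet blocks on the mat at (288,254) and (330,253). The isolator is at (425,222) with its handle apparently up-image (+x, on), and the tray is at (145,232). Possible look-alikes are yellow blocks at (278,114), (366,203) and (211,302), and a turquoise one at (318,126). The grey ones are the ones I want.

```bash
cat > h.py <<'E'
from station import *
import cv2,numpy as np
from scipy.spatial.transform import Rotation as R
np.set_printoptions(precision=4,suppress=True)
def rot(q): return R.from_quat([q[1],q[2],q[3],q[0]])
def quat(r): x=r.as_quat(); return [x[3],x[0],x[1],x[2]]
def pose(): 
    T=np.eye(4);T[:3,:3]=rot(get_ee_rot()).as_matrix();T[:3,3]=get_tcp_pos();return T
def grab(n,name=None):
    """picture and camera-to-world T"""
    ci=camera_info(n)
    T=pose()@ci["tool_from_camera"] if n=="wrist" else ci["T"]
    im=read_camera(n)
    if name: cv2.imwrite(f"pics/{name}.png",im[:,:,::-1])
    return im,T
def rays(n,T,px):
    K=camera_info(n)["intrinsics"]; px=np.atleast_2d(px).astype(float)
    u=(px-K[:2,2])/K[0,0]
    if n=="wrist":
        r=np.linalg.norm(u,axis=1,keepdims=True)+1e-12
        d=np.hstack([u/r*np.sin(r),np.cos(r)])
    else: d=np.hstack([u,np.ones((len(u),1))])
    d=d*[1,-1,-1]; d/=np.linalg.norm(d,axis=1,keepdims=True)
    return T[:3,3],d@T[:3,:3].T
def onplane(n,T,px,z=None,p0=None,nrm=(0,0,1)):
    o,d=rays(n,T,px); nrm=np.array(nrm,float); p0=np.array([0,0,z]) if p0 is None else np.array(p0)
    return o+d*(((p0-o)@nrm)/(d@nrm))[:,None]
def proj(n,T,P):
    K=camera_info(n)["intrinsics"]; c=(np.atleast_2d(P)-T[:3,3])@T[:3,:3]*[1,-1,-1]
    if n=="wrist":
        s=np.linalg.norm(c[:,:2],axis=1,keepdims=True); u=c[:,:2]/s*np.arctan2(s,c[:,2:])
    else: u=c[:,:2]/c[:,2:]
    return u*K[0,0]+K[:2,2]
def tri(obs):
    """obs: list of (n,T,px) -> point nearest all rays, residual"""
    A=0;b=0;L=[]
    for n,T,px in obs:
        o,d=rays(n,T,px);d=d[0];M=np.eye(3)-np.outer(d,d);A=A+M;b=b+M@o;L.append((M,o))
    p=np.linalg.solve(A,b); return p,[round(float(np.linalg.norm(M@(p-o))),4) for M,o in L]
def down(yaw,tilt=0):
    """tool z down, tool y (closing line) at world angle yaw+90deg (tool x along yaw)"""
    return R.from_euler('z',yaw)*R.from_euler('y',tilt)*R.from_euler('x',np.pi)
E
python3 - <<'E'
from h import *
im=cv2.imread("pics/top0.png");c=im[140:290,200:480];cv2.imwrite("pics/c1.png",cv2.resize(c,None,fx=2.8,fy=2.8,interpolation=cv2.INTER_CUBIC))
T=camera_info("top")["T"]
for nm,z,p in [("dry",.1,[[252,196],[288,190],[321,186]]),("wet",.026,[[288,254],[330,253]]),("tray",.045,[[97,214],[185,200],[192,249],[105,266]]),("iso",.07,[[425,222]]),("mat",.002,[[203,230],[362,230],[362,275]]),("misc",0.01,[[211,302],[366,203],[153,297],[160,157]])]: print(nm,onplane("top",T,p,z))
E
```

```text
dry [[ 0.5947  0.0854  0.1   ]
 [ 0.612  -0.0116  0.1   ]
 [ 0.6239 -0.101   0.1   ]]
wet [[ 0.439  -0.0148  0.026 ]
 [ 0.4427 -0.1335  0.026 ]]
tray [[0.5456 0.5162 0.045 ]
 [0.5871 0.2745 0.045 ]
 [0.451  0.2518 0.045 ]
 [0.4025 0.4887 0.045 ]]
iso [[ 0.5305 -0.3924  0.07  ]]
mat [[ 0.5053  0.2286  0.002 ]
 [ 0.5094 -0.2287  0.002 ]
 [ 0.3804 -0.2281  0.002 ]]
misc [[ 0.3026  0.2006  0.01  ]
 [ 0.5871 -0.2392  0.01  ]
 [ 0.3157  0.3632  0.01  ]
 [ 0.7138  0.3553  0.01  ]]
```

View pics/c1.png

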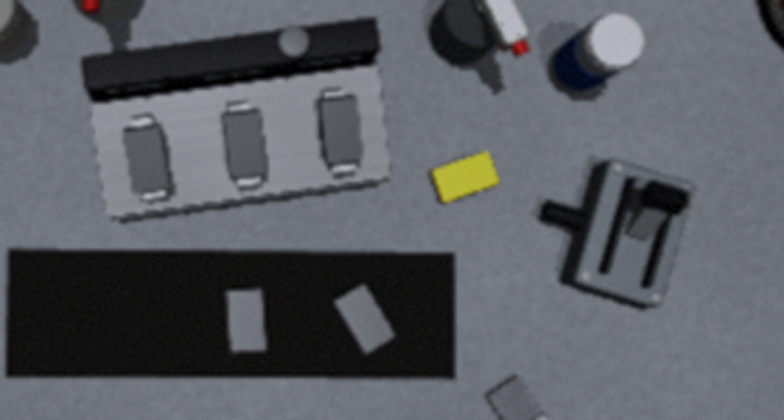

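The crop confirms it: three grey blocks on white ribs, two grey blocks on the mat, and the yellow one at crop (465,177) is a decoy. The isolator handle's grip, at crop (665,195), leans +x, so it is on. Next are close wrist views from two places, plus one above the isolator.

Run:
```python
from h import *
ims=[]
for i,p in enumerate([(.50,.0,.30),(.60,.0,.30),(.50,-.37,.30)]):
    move_pose(p,quat(down(np.pi)))
    im,T=grab("wrist",f"w{i}"); np.save(f"T{i}.npy",T); print(get_time(),get_tcp_pos(),T[:3,3]); ims.append(im)
cv2.imwrite("pics/w01.png",np.vstack([cv2.resize(i,(0,0),fx=.71,fy=.71) for i in ims[:2]])[:,:,::-1])
```

```text
2.4583 [0.5001 0.0006 0.2999] [ 0.4244 -0.0009  0.4613]
2.9917 [0.5992 0.0004 0.2993] [ 0.5247 -0.001   0.4606]
4.4667 [ 0.5006 -0.3689  0.3001] [ 0.4247 -0.3706  0.4615]
```

View pics/w01.png

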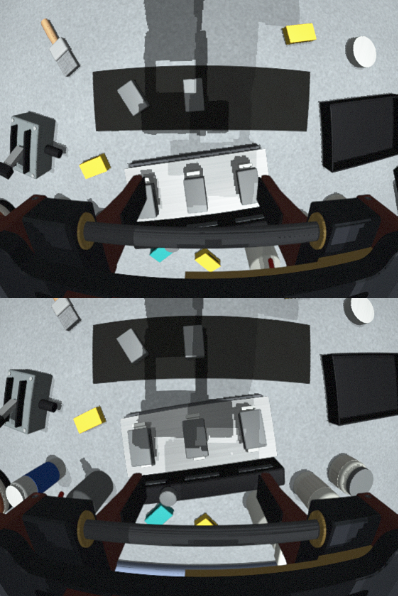

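View pics/w2.png

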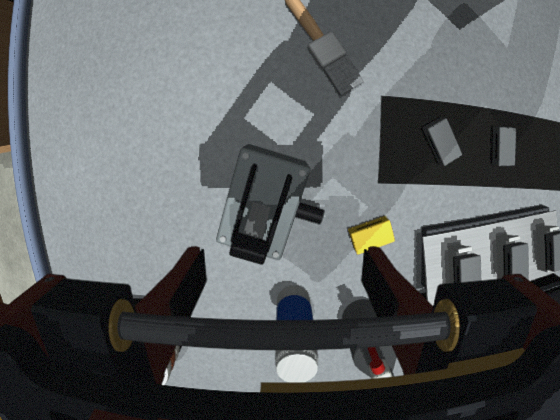

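Both wrist views agree with the layout. In w2 the isolator box top spans about (246,147), (309,163), (282,262) and (220,246), with the grip at (252,245). The can (295,330) and the grey spray bottle stand behind it, so I'll measure those, since the pushing finger has to start there.

Run:
```python
from h import *
T=camera_info("top")["T"];S=camera_info("scene")["T"];W=np.load("T2.npy")
c=onplane("wrist",W,[[246,147],[309,163],[282,262],[220,246]],.07)
print("box",c,c.mean(0),[np.linalg.norm(c[i]-c[(i+1)%4]) for i in range(4)])
d=c[3]-c[0]+c[2]-c[1];print("yaw",np.degrees(np.arctan2(d[1],d[0])))
px=[[200+592/2.8,140+280/2.8],[200+612/2.8,140+160/2.8],[200+693/2.8,140+187/2.8],[200+655/2.8,140+300/2.8]]
c=onplane("top",T,px,.07);print("top box",c,c.mean(0))
print("can",tri([("top",T,[418,152]),("scene",S,[180,268])]))
print("spray",tri([("top",T,[378,145]),("scene",S,[222,252])]))
print("grip",tri([("top",T,[200+665/2.8,140+190/2.8]),("wrist",W,[250,250])]))
# sharpness of blocks: grey mask in each view
im=cv2.imread("pics/w1.png")[:,:,::-1]
cv2.imwrite("pics/c2.png",cv2.resize(im[10:260,130:410],None,fx=2.2,fy=2.2,interpolation=cv2.INTER_CUBIC)[:,:,::-1])
```

```text
box [[ 0.4544 -0.4157  0.07  ]
 [ 0.4742 -0.3397  0.07  ]
 [ 0.6044 -0.3726  0.07  ]
 [ 0.5821 -0.4539  0.07  ]] [ 0.5288 -0.3955  0.07  ] [np.float64(0.0785428138978348), np.float64(0.13436725581124823), np.float64(0.08433356216604511), np.float64(0.13331034769396494)]
yaw -15.434484954179416
top box [[ 0.4805 -0.3539  0.07  ]
 [ 0.5995 -0.3754  0.07  ]
 [ 0.5734 -0.456   0.07  ]
 [ 0.4614 -0.4162  0.07  ]] [ 0.5287 -0.4004  0.07  ]
can (array([ 0.706 , -0.3482,  0.1728]), [0.0018, 0.0018])
spray (array([ 0.7207, -0.2412,  0.1844]), [0.0014, 0.0014])
grip (array([ 0.565 , -0.4091,  0.1257]), [0.0012, 0.0012])
```

View pics/c2.png

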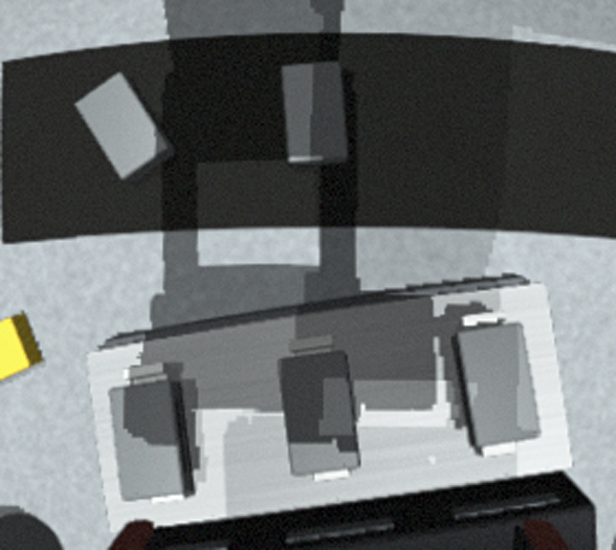

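The c2 crop shows the wet blocks at crop (121,126) and (314,110), and the dry ones at (147,441), (318,412) and (499,385) with white rib ends showing. I'll triangulate the block tops from wrist and top views, then switch the isolator off.

Run:
```python
from h import *
T=camera_info("top")["T"];W=np.load("T1.npy")
w=lambda p:np.array(p)/2.2+[130,10]
t=lambda p:np.array(p)/2.8+[200,140]
C={"wetA":([[75,104],[122,72],[167,148],[122,180]],[364,320]),"wetB":([[282,66],[338,61],[347,156],[288,157]],[246,321]),
"rib0":([[110,388],[172,380],[185,495],[122,500]],[340,132]),"rib1":([[279,358],[345,350],[358,466],[292,475]],[244,146]),"rib2":([[458,333],[521,323],[540,437],[478,447]],[147,160])}
for k,(c,p) in C.items():
    c=w(c); print(k,tri([("wrist",W,c.mean(0)),("top",T,t(p))]))
    if k[0]=="w": P=onplane("wrist",W,c,.028)
    else: P=onplane("wrist",W,c,p0=[onplane("wrist",W,c.mean(0)[None],.100)[0]][0],nrm=R.from_euler('zyx',[8.9,-15,0],degrees=True).apply([0,0,1]))
    d=P[3]-P[0]+P[2]-P[1]; print("  ",P.mean(0),np.degrees(np.arctan2(d[1],d[0])),[round(float(np.linalg.norm(P[i]-P[(i+1)%4])),4) for i in range(4)])
# push handle off
iso=np.array([.5288,-.397]);ya=np.radians(-16);u=np.array([np.cos(ya),np.sin(ya)])
q=quat(down(np.pi+ya)); g=lambda s,z:[*(iso+u*s),z]
command_gripper(0.0)
move_pose(g(.080,.24),q); movel(g(.080,.128),v=.2)
f0=get_ft_force(); print(movel(g(-.005,.128),v=.1,until_force=20), get_ft_force()-f0, get_tcp_pos())
movel(g(.03,.24),v=.3); command_gripper(1.0)
move_pose([.45,-.34,.30],quat(down(np.pi)))
im,Tw=grab("wrist","w3");np.save("T3.npy",Tw);print(get_time())
cv2.imwrite("pics/c3.png",cv2.resize(im[100:300,180:560],None,fx=2,fy=2)[:,:,::-1])
```

```text
wetA (array([ 0.4403, -0.1358,  0.0149]), [0.0017, 0.0017])
   [ 0.4434 -0.1335  0.028 ] 30.29748231792267 [0.0355, 0.0592, 0.034, 0.0606]
wetB (array([ 0.4371, -0.0152,  0.0128]), [0.0004, 0.0004])
   [ 0.4396 -0.0151  0.028 ] 4.367926642378289 [0.0335, 0.06, 0.035, 0.0575]
rib0 (array([ 0.6203, -0.1006,  0.1108]), [0.001, 0.001])
   [ 0.624  -0.1035  0.1   ] 6.580051466693707 [0.0352, 0.0617, 0.0356, 0.061]
rib1 (array([ 0.6037, -0.0096,  0.1227]), [0.0008, 0.0008])
   [ 0.6088 -0.011   0.1   ] 6.555601457002366 [0.0346, 0.0606, 0.0345, 0.0612]
rib2 (array([0.5926, 0.0833, 0.1019]), [0.0013, 0.0013])
   [0.5939 0.0836 0.1   ] 9.769027630735936 [0.0347, 0.0609, 0.0341, 0.0602]
False [0.5117 0.2336 0.6522] [ 0.5245 -0.3959  0.1282]
10.6833
```

View pics/c3.png

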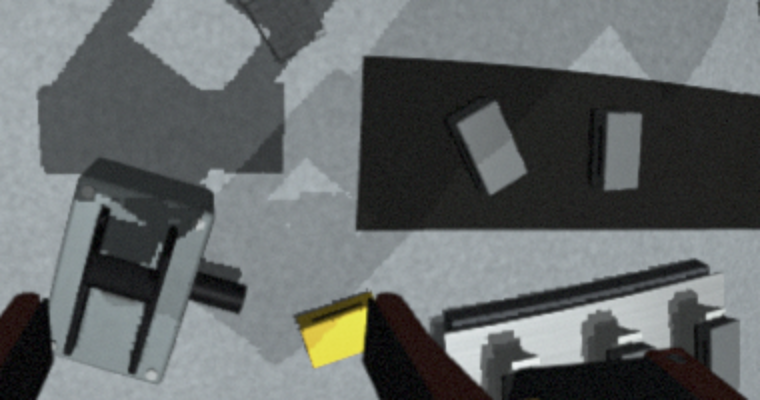

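In c3 the wet blocks are unchanged at crop (490,148) and (622,150). The handle's black grip is no longer on the far side. I'll confirm that from the top camera, and take a wide-baseline wrist pair over the rack.

Run:
```python
from h import *
ims=[]
for i,y in ((4,-.09),(5,.09)):
    move_pose([.60,y,.28],quat(down(np.pi))); im,T=grab("wrist",f"w{i}");np.save(f"T{i}.npy",T);ims.append(im)
t,_=grab("top","top1")
rk=lambda i:proj("wrist",np.load(f"T{i}.npy"),[[.61,-.01,.09]])[0].astype(int)
cr=[]
for i,im in zip((4,5),ims):
    c=rk(i);o=np.array([max(0,c[0]-130),max(0,c[1]-85)]);print(i,o);cr.append(cv2.resize(im[o[1]:o[1]+150,o[0]:o[0]+260],(780,450),interpolation=cv2.INTER_CUBIC))
a=np.vstack([cv2.resize(c,(520,300)) for c in cr]); b=np.zeros((600,280,3),np.uint8)
b[:300]=cv2.resize(t[180:260,388:463],(280,300),interpolation=cv2.INTER_CUBIC)
cv2.imwrite("pics/c4.png",np.hstack([a,b])[:,:,::-1]);print(get_time())
```

```text
4 [226 115]
5 [ 68 115]
12.7083
```

View pics/c4.png

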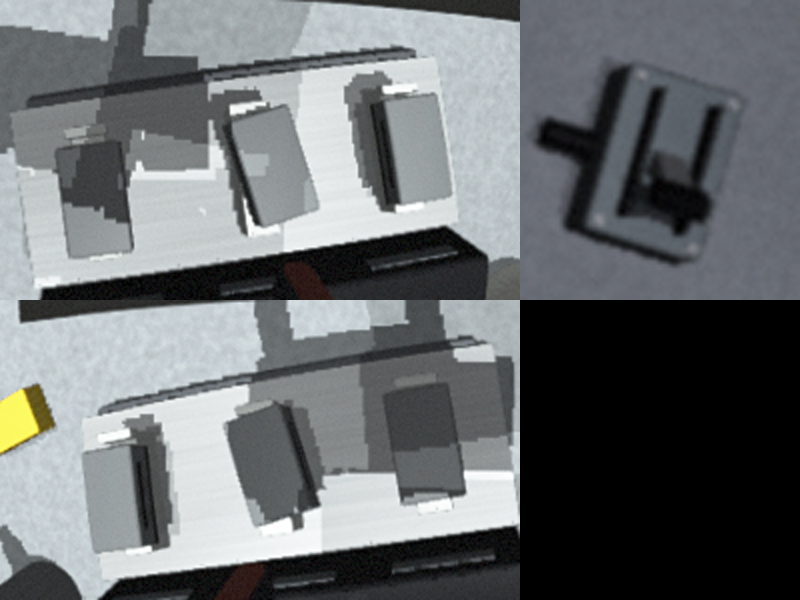

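The handle now leans to the robot's side, so it is off. The middle dry block has been knocked askew. In the two crops the block tops, stops and rib ends are clear, so I'll triangulate corners and stops.

Run:
```python
from h import *
T4,T5=np.load("T4.npy"),np.load("T5.npy")
a=lambda p:np.array(p)/2+[226,115]
b=lambda p:(np.array(p)-[0,300])/2+[68,115]
D={"rib0":([[57,147],[120,140],[132,252],[69,259]],[[82,455],[133,445],[143,548],[92,553]]),
"rib1":([[231,124],[289,106],[319,208],[258,228]],[[227,423],[277,403],[309,506],[260,525]]),
"rib2":([[385,97],[436,94],[453,199],[397,206]],[[384,394],[446,384],[465,490],[401,503]]),
"stops":([[85,133],[246,108],[400,89]],[[115,436],[248,408],[414,379]]),
"hi":([[102,257],[262,232],[411,207]],[[122,550],[280,526],[434,507]])}
for k,(p,q) in D.items():
    r=[tri([("wrist",T4,a(x)),("wrist",T5,b(y))]) for x,y in zip(p,q)]
    P=np.array([x[0] for x in r]); print(k,"\n",P,[x[1][0] for x in r])
    if len(P)==4:
        d=P[3]-P[0]+P[2]-P[1]; print("  c",P.mean(0),"yaw",np.degrees(np.arctan2(d[1],d[0])),"slope",np.degrees(np.arcsin(d[2]/np.linalg.norm(d))),[round(float(np.linalg.norm(P[i]-P[(i+1)%4])),4) for i in range(4)])
```

```text
rib0 
 [[ 0.5969 -0.1242  0.0936]
 [ 0.5933 -0.0897  0.0893]
 [ 0.6524 -0.0832  0.1059]
 [ 0.6552 -0.1178  0.1092]] [0.001, 0.0003, 0.0, 0.0]
  c [ 0.6244 -0.1037  0.0995] yaw 6.2374669989027325 slope 15.251826788816254 [0.0349, 0.0617, 0.0349, 0.0607]
rib1 
 [[ 0.5829 -0.0283  0.0895]
 [ 0.5716  0.003   0.0948]
 [ 0.6265  0.0207  0.1072]
 [ 0.6415 -0.0112  0.096 ]] [0.0007, 0.0006, 0.0005, 0.0007]
  c [ 0.6056 -0.0039  0.0969] yaw 17.07899607502408 slope 9.020343021333021 [0.0338, 0.059, 0.037, 0.0613]
rib2 
 [[0.5665 0.0618 0.092 ]
 [0.5622 0.0952 0.0923]
 [0.6191 0.1051 0.1089]
 [0.6264 0.0708 0.1034]] [0.0009, 0.0002, 0.0024, 0.0009]
  c [0.5935 0.0832 0.0991] yaw 9.167294102729702 slope 13.296673897446249 [0.0337, 0.06, 0.0356, 0.0615]
stops 
 [[ 0.5911 -0.1097  0.0744]
 [ 0.5757 -0.0181  0.0796]
 [ 0.5614  0.0777  0.0779]] [0.0006, 0.0003, 0.0007]
hi 
 [[ 0.6559 -0.0999  0.1026]
 [ 0.6494 -0.0041  0.0771]
 [ 0.6329  0.0888  0.0867]] [0.0006, 0.0017, 0.0001]
```

The fit holds: the stops are 190 mm apart, the yaw is 9.0°, the slope is about 15° and the tops are at z≈0.099 (0.100 expected). I'll move the dry blocks now.

```bash
cat >> h.py <<'E'
RY=np.radians(9.0)
RR=R.from_euler('zyx',[9.0,-15,0],degrees=True)
N=RR.apply([0,0,1])
FL=R.from_euler('y',np.pi)
RIB={0:np.array([.6256,-.105,.075]),1:np.array([.6107,-.0112,.075]),2:np.array([.5958,.0826,.075])}
TRAY=np.array([.4966,.3828]);TY=np.radians(10.3)
def tray_xy(x,y): c,s=np.cos(TY),np.sin(TY); return TRAY+[c*x-s*y,s*x+c*y]
E
cat > dry.py <<'E'
from h import *
blocks=[((.5935,.0832,.0991),0,65),((.6056,-.0039,.0985),8,0),((.6244,-.1037,.0995),-2,-65)]
for top,psi,ty in blocks:
    r=RR*R.from_euler('z',psi,degrees=True)*FL; top=np.array(top); p=top-N*.026
    command_gripper(1.0)
    move_pose(p+N*.06+[0,0,.06],quat(r)); f0=get_ft_force()
    hit=movel(p,v=.12,until_force=15)
    command_gripper(0.0); w=get_grip_width(); print("hit",hit,"w",w,w*88,get_finger_force(),get_ft_force()-f0)
    assert .36<w<.47
    movel(p+[0,0,.13],v=.25)
    q=quat(down(np.pi+TY)); xy=tray_xy(0,ty)
    move_pose([*xy,.14],q); movel([*xy,.010],v=.15,until_force=15); print(get_tcp_pos())
    command_gripper(.58); movel([*xy,.14],v=.25)
print(get_time())
move_pose([.48,-.05,.30],quat(down(np.pi))); t,_=grab("top","top2")
ims=[]
for i,y in ((6,-.08),(7,.10)):
    move_pose([.58,y,.28],quat(down(np.pi))); im,T=grab("wrist",f"w{i}");np.save(f"T{i}.npy",T);ims.append(im)
cr=[]
for i,im in zip((6,7),ims):
    c=proj("wrist",np.load(f"T{i}.npy"),[[.58,-.01,.08]])[0].astype(int);o=np.array([max(0,c[0]-130),max(0,c[1]-75)]);print(i,o)
    cr.append(cv2.resize(im[o[1]:o[1]+150,o[0]:o[0]+260],(520,300),interpolation=cv2.INTER_CUBIC))
b=np.zeros((600,280,3),np.uint8); b[:240]=cv2.resize(t[180:290,80:210],(280,240)); b[250:590]=cv2.resize(t[150:290,200:380],(280,220)) if 0 else np.pad(cv2.resize(t[150:290,200:380],(280,220)),((0,120),(0,0),(0,0)))
cv2.imwrite("pics/c5.png",np.hstack([np.vstack(cr),b])[:,:,::-1]);print(get_time())
E
python3 dry.py
```

```text
hit False w 0.414595244518055 36.484381517588844 29.96360421180725 [-0.4775  0.9625  0.969 ]Traceback (most recent call last):
  File "dry.py", line 12, in <module>
    move_pose([*xy,.14],q); movel([*xy,.010],v=.15,until_force=15); print(get_tcp_pos())
    ~~~~~~~~~^^^^^^^^^^^^^
station.MotionError: the arm cannot take that pose within its joint ranges
```

Run:
```python
from h import *
print(get_joint_pos(),get_tcp_pos())
for ty in (65,0,-65):
  for z in (.14,.01):
    for y in (np.pi+TY,TY): 
        xy=tray_xy(0,ty/1000); print(ty,z,round(y,2),xy,inverse_kinematics([*xy,z],quat(down(y))))
```

```text
[ 0.136   0.319   1.8721 -0.055   0.6931 -1.5541] [0.5994 0.0831 0.203 ]
65 0.14 3.32 [0.485  0.4468] [ 0.7263  0.5675  1.6028  0.      0.9713 -1.0242]
65 0.14 0.18 [0.485  0.4468] [ 0.7263  0.5675  1.6028 -0.      0.9713  2.1174]
65 0.01 3.32 [0.485  0.4468] [ 0.7263  0.7474  1.6376  0.      0.7567 -1.0242]
65 0.01 0.18 [0.485  0.4468] [ 0.7263  0.7474  1.6376 -0.      0.7567  2.1174]
0 0.14 3.32 [0.4966 0.3828] [ 0.6377  0.5253  1.6802  0.      0.9361 -1.1128]
0 0.14 0.18 [0.4966 0.3828] [ 0.6377  0.5253  1.6802 -0.      0.9361  2.0288]
0 0.01 3.32 [0.4966 0.3828] [ 0.6377  0.7149  1.7156  0.      0.7111 -1.1128]
0 0.01 0.18 [0.4966 0.3828] [ 0.6377  0.7149  1.7156 -0.      0.7111  2.0288]
-65 0.14 3.32 [0.5082 0.3188] [ 0.5405  0.4906  1.743   0.      0.908  -1.2101]
-65 0.14 0.18 [0.5082 0.3188] [ 0.5405  0.4906  1.743  -0.      0.908   1.9315]
-65 0.01 3.32 [0.5082 0.3188] [ 0.5405  0.6891  1.7791  0.      0.6734 -1.2101]
-65 0.01 0.18 [0.5082 0.3188] [ 0.5405  0.6891  1.7791 -0.      0.6734  1.9315]
```

The units were wrong: the tray offsets were given in mm. I'll fix that and resume from the held block.

```bash
python3 - <<'E'
s=open('dry.py').read()
s=s.replace("tray_xy(0,ty)","tray_xy(0,ty/1000)")
s=s.replace("""    command_gripper(1.0)
    move_pose""","""  if ty!=65:
    command_gripper(1.0)
    move_pose""",1)
s=s.replace("    r=RR*","  r=RR*").replace("    q=quat(down","  q=quat(down").replace("    move_pose([*xy","  move_pose([*xy").replace("    command_gripper(.58)","  command_gripper(.58)")
open('dry.py','w').write(s)
E
python3 dry.py
```

```text
[0.4856 0.4472 0.0109]
hit False w 0.41625229530076663 36.63020198646746 29.816542267799377 [0.1941 1.8396 0.5384]
[0.4973 0.3832 0.0109]
hit False w 0.40910610070767683 36.001336862275565 29.98936504125595 [-0.1052 -0.0048  1.3854]
[0.5089 0.3191 0.0108]
37.4417
6 [215 115]
7 [ 61 115]
40.3417
```

View pics/c5.png

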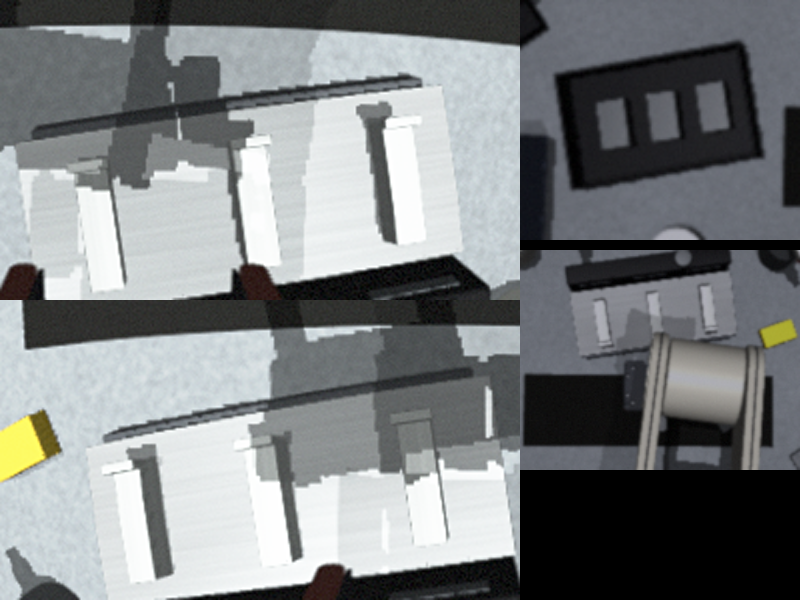

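All three dry blocks lie in the tray, and the ribs are bare and clear in both crops. I'll triangulate stops and rib high ends, and take a fresh pair over the wet blocks.

Run:
```python
from h import *
T6,T7=np.load("T6.npy"),np.load("T7.npy")
a=lambda p:np.array(p)/2+[215,115]
b=lambda p:(np.array(p)-[0,300])/2+[61,115]
Z={}
for k,p,q in [("s0",[86,161],[118,466]),("s1",[252,141],[254,439]),("s2",[403,119.5],[409,415]),("h0",[108.5,288.5],[144.5,580]),("h2",[412.5,242],[430.5,544])]:
    P,r=tri([("wrist",T6,a(p)),("wrist",T7,b(q))]); i=int(k[1])
    print(k,P,r[0],"in rib frame mm",1000*RR.inv().apply(P-RIB[i]))
command_gripper(1.0);cr=[]
for i,y in ((8,-.17),(9,.03)):
    move_pose([.54,y,.25],quat(down(np.pi))); im,T=grab("wrist",f"w{i}");np.save(f"T{i}.npy",T)
    c=proj("wrist",T,[[.44,-.075,.02]])[0].astype(int);o=np.maximum(0,c-[100,50]);print(i,o)
    cr.append(cv2.resize(im[o[1]:o[1]+100,o[0]:o[0]+200],(600,300),interpolation=cv2.INTER_CUBIC))
cv2.imwrite("pics/c6.png",np.vstack(cr)[:,:,::-1]);print(get_time())
```

```text
s0 [ 0.589  -0.1105  0.0725] 0.0009 in rib frame mm [-36.3701   0.23     7.0818]
s1 [ 0.5748 -0.0146  0.0759] 0.0007 in rib frame mm [-34.5838   1.9982  10.2126]
s2 [0.5607 0.0776 0.078 ] 0.0002 in rib frame mm [-33.5336   0.2226  12.0388]
h0 [ 0.6645 -0.0981  0.0813] 0.0002 in rib frame mm [39.8144  0.6906 -3.954 ]
h2 [0.6354 0.0894 0.0855] 0.0001 in rib frame mm [41.5076  0.3092 -0.0933]
8 [262  53]
9 [98 54]
43.0667
```

View pics/c6.png

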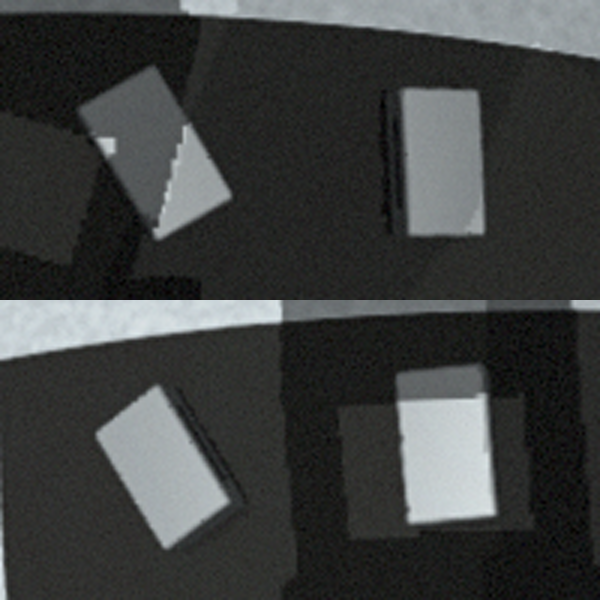

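The pair shows both wet blocks undisturbed, at crop-top (155,153) and (443,162). Next: triangulate, pick, and place A on rib0, ending with a gentle push against the stop.

```bash
cat > wet.py <<'E'
from h import *
import sys
T8,T9=np.load("T8.npy"),np.load("T9.npy")
a=lambda p:np.array(p)/3+[262,53]
b=lambda p:(np.array(p)-[0,300])/3+[98,54]
D={"A":([[79,107],[154,66],[232,196],[156,240]],[[96,433],[160,385],[230,502],[166,549]]),
"B":([[402,90],[479,91],[484,234],[407,235]],[[397,373],[484,365],[496,515],[409,523]])}
def meas(k):
    P=np.array([tri([("wrist",T8,a(x)),("wrist",T9,b(y))])[0] for x,y in zip(*D[k])])
    d=P[3]-P[0]+P[2]-P[1]; c=P.mean(0); y=np.arctan2(d[1],d[0])
    print(k,c,np.degrees(y),[round(float(np.linalg.norm(P[i]-P[(i+1)%4])),4) for i in range(4)]); return c,y
def go(k,rib):
    c,y=meas(k); assert .02<c[2]<.035
    q=quat(down(np.pi+y)); z=max(.004,c[2]-.023); command_gripper(1.0)
    move_pose([c[0],c[1],.12],q); print("hit",movel([c[0],c[1],z],v=.12,until_force=12))
    command_gripper(0.0); w=get_grip_width(); print("w",w*88); assert .36<w<.47
    movel([c[0],c[1],.17],v=.25)
    r=quat(RR*FL); L=lambda x,y,zz: RIB[rib]+RR.apply([x,y,zz])   # TCP in rib frame; block centre = TCP + 10 mm
    move_pose(L(.006,.0005,.003)+[0,0,.10],r); movel(L(.006,.0005,.012),v=.15)
    h=movel(L(.006,.0005,-.006),v=.02,until_force=5)
    loc=lambda:RR.inv().apply(np.array(get_tcp_pos())-RIB[rib]); p=loc(); print("down",h,p*1000)
    movel(L(p[0],p[1],p[2]+.0015),v=.02)
    h=movel(L(-.012,p[1],p[2]+.0015),v=.02,until_force=5); p2=loc(); print("slide",h,p2*1000)
    h=movel(L(p2[0]+.0005,p[1],p[2]-.003),v=.02,until_force=4); print("seat",h,loc()*1000)
    command_gripper(.6); p3=loc(); movel(L(*(p3+[0,0,.08])),v=.2); print(get_time())
if __name__=="__main__": go(sys.argv[1],int(sys.argv[2]))
E
python3 -c "
from wet import *
meas('A');meas('B')" && python3 wet.py A 0
```

```text
A [ 0.4423 -0.1348  0.0233] 30.607600155175565 [0.0343, 0.0604, 0.0351, 0.0606]
B [ 0.4401 -0.0149  0.0244] 3.9888622716565463 [0.0344, 0.0602, 0.0349, 0.0604]
A [ 0.4423 -0.1348  0.0233] 30.607600155175565 [0.0343, 0.0604, 0.0351, 0.0606]
hit False
w 36.16032002116181
down True [6.4194 0.2906 4.5746]
slide True [-0.3576  0.125   6.0574]
seat True [-0.2357  0.0351  4.2557]
51.05
```

```bash
python3 wet.py B 2
python3 - <<'E'
from h import *
move_pose([.44,-.02,.30],quat(down(np.pi)));cr=[]
for i,y in ((10,-.09),(11,.09)):
    move_pose([.58,y,.28],quat(down(np.pi))); im,T=grab("wrist",f"w{i}");np.save(f"T{i}.npy",T)
    c=proj("wrist",T,[[.59,-.01,.08]])[0].astype(int);o=np.array([max(0,c[0]-130),max(0,c[1]-75)]);print(i,o)
    cr.append(cv2.resize(im[o[1]:o[1]+150,o[0]:o[0]+260],(520,300),interpolation=cv2.INTER_CUBIC))
t,_=grab("top","top3")
b=np.zeros((600,280,3),np.uint8); b[:240]=cv2.resize(t[180:290,80:210],(280,240)); b[250:550]=cv2.resize(t[180:260,388:463],(280,300))
cv2.imwrite("pics/c7.png",np.hstack([np.vstack(cr),b])[:,:,::-1]);print(get_time())
E
```

```text
B [ 0.4401 -0.0149  0.0244] 3.9888622716565463 [0.0344, 0.0602, 0.0349, 0.0604]
hit False
w 36.07162226353695
down True [6.4199 0.41   4.1857]
slide True [1.8456 0.4144 5.6838]
seat True [1.9623 0.2977 3.8843]
59.3333
10 [223 124]
11 [ 69 123]
61.7917
```

View pics/c7.png

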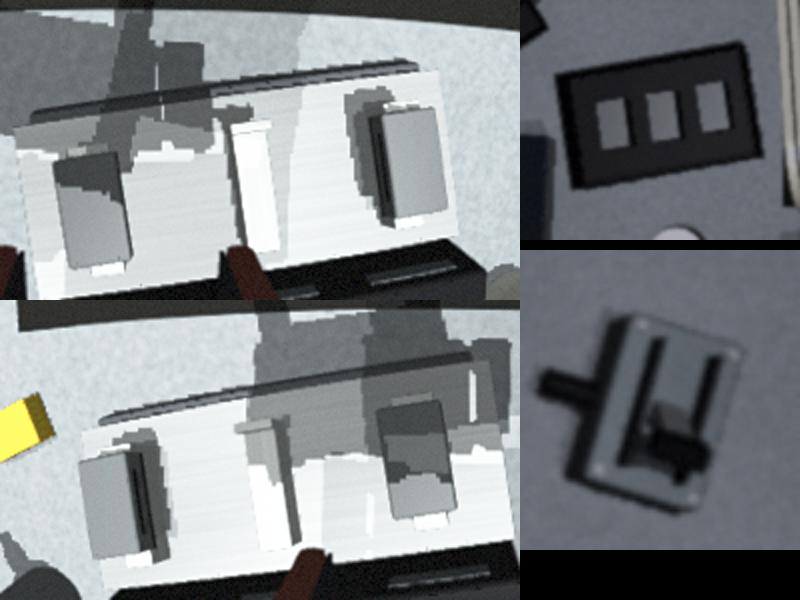

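Both wet blocks lie along ribs 0 and 2, the dry ones are in the tray, and the isolator is still off. I'll check the placed poses numerically against the rib frames.

Run:
```python
from h import *
TA,TB=np.load("T10.npy"),np.load("T11.npy")
a=lambda p:np.array(p)/2+[223,124]
b=lambda p:(np.array(p)-[0,300])/2+[69,123]
for i,p,q in [(0,[[54,159],[117,152],[132,261],[68,269]],[[79,460],[127,451],[141,551],[92,558]]),(2,[[383,112],[433,106],[448,211],[397,220]],[[377,409],[440,401],[456,511],[395,520]])]:
    P=np.array([tri([("wrist",TA,a(x)),("wrist",TB,b(y))])[0] for x,y in zip(p,q)])
    l=RR.inv().apply(P-RIB[i])*1000; d=l[3]-l[0]+l[2]-l[1]
    print(i,l.mean(0),np.degrees(np.arctan2(d[1],d[0])),np.degrees(np.arctan2(d[2],d[0])))
```

```text
0 [-0.745  -1.2797 24.3918] -1.6564483021904892 -0.5041006460810076
2 [ 1.4637 -1.3657 24.0097] -0.4866926514568583 0.6842662516516786
```

Run:
```python
from h import *
iso=np.array([.5288,-.397]);ya=np.radians(-16);u=np.array([np.cos(ya),np.sin(ya)])
q=quat(down(np.pi+ya)); g=lambda s,z:[*(iso+u*s),z]
command_gripper(0.0)
movel([*np.array(get_tcp_pos())[:2],.30],v=.3)
move_pose(g(-.080,.25),q); movel(g(-.080,.128),v=.2)
print(movel(g(.008,.128),v=.1,until_force=20),get_tcp_pos())
movel(g(-.03,.25),v=.3); move_pose([.35,.30,.32],quat(down(np.pi)))
wait(.5); t,_=grab("top","top4"); print(get_time())
cv2.imwrite("pics/c8.png",cv2.resize(t[90:340,80:480],(800,500),interpolation=cv2.INTER_CUBIC)[:,:,::-1])
```

```text
False [ 0.536  -0.3991  0.1282]
70.1417
```

View pics/c8.png

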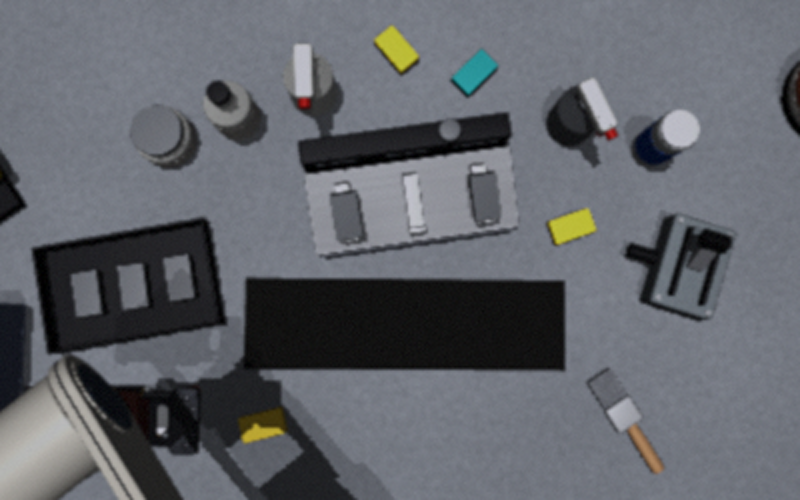

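The view shows the handle back on, with its grip at (710,240). The wet blocks are on ribs 0 and 2, the three dry blocks are in the tray, the mat is empty and the bystanders are in place, so I'll hand it in.

```bash
python3 -c "
from station import *
print(job_done())"
```

```text
the job is handed in; nothing more can be done
None
```

I handed the job in at about 70 s of the 210 s: isolator switched off, three dry blocks moved to the tray, two wet blocks set against the stops of rib0 and rib2, isolator switched back on, and no bystander seen moved in the last picture.

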